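Unclip the water filter cover

TASK

Take the grey cover off the small white water filter box: close on it slowly and squeeze its springy snap tab towards the rigid rib, only as hard as it takes to let go, lift the cover off without yanking it while it is still caught or shoving it sideways in its seat, and set it down (not dropped) flat in the wooden tray, handle up. Leave the tins and the salt shaker alone.

Things in the scene. Friction and masses are not known exactly. Their poses are not given: they have to be found in the camera images.
- filter_box: White water filter box, fixed, 150 (its x) x 112 (y) x 50 mm high; origin at the centre of its underside, z up. An 84 x 58 mm bay (x, y) opens in the middle of its top, closed by the cover; two hose stubs stick out of its +x end. A catch bar inside the bay holds the cover's hook; the catch is damaged when cover and box are forced against one another with more than 15 N, up or sideways.
- cover: Grey loose cover, 0.1 kg: plate 96 (x) x 70 (y) x 3 mm, its underside (z = 0, origin mid) on the box top, axes as the box's; a skirt reaches 12.5 mm down into the bay, 1.2 mm play all round. Two upright walls on the plate reach up to z = 33 mm: at -x a rigid rib 36 mm wide, at +x the springy tab, 37 mm over both. Gripped over both from above; comes off straight up once the tab is free.
- tab: Springy tab, a wall 26 mm wide (y), 4 mm thick, ridged outside; frame as the cover's when unpressed. Slides up to 9.5 mm to -x (to the rib): 2 N to start plus 1.3 N per mm. Its foot's hook points to +x, under the catch with 1.5 mm slack in height; its hidden bite is 3 to 6.2 mm (plus play), different each time, so it lets go at some 5 to 13 N. It cracks when pressed with over 22 N.
- handle_mid (a point): Midpoint between the outer faces of rib (x = -18.5 mm) and tab (x = +18.5 mm), 22 mm above the cover's origin, axes as the cover's: the squeeze line runs along x through it.
- tray: Open wooden tray standing on the worktop, 135 (x) x 270 (y) x 38 mm, inside 120 x 256 mm with its floor 6 mm above the origin; origin at the centre of its underside. Its long axis (y) points roughly to the robot. The cover stands in it on skirt and hook, its origin 18.5 mm above the tray's origin. A wall shelf hangs 0.55 m above the worktop, behind and to the right of it.
- tuna: Flat food tin, 86 mm across, 40 mm high, loose; origin at the centre of its underside. Leave alone.
- shaker: Salt shaker, 44 mm across, 90 mm high, loose; origin at the centre of its underside. Leave alone.
- beans: Food tin, 75 mm across, 58 mm high, loose; origin at the centre of its underside. Leave alone.

How it is judged:
By the outcome, as a careful person would: the job done as asked, in the order asked, and still so for the second after the job is handed in, with the robot touching nothing.
It also fails if it takes over 72 s, if anything falls off the work surface, if the arm or the gripper's body presses on something with over 40 N, if the wrist force passes 120 N, or if a joint passes its speed limit or range.

ROBOT

A 6-joint arm with a two-finger parallel gripper is mounted at the origin on a cart in front of the work surface, level with it; the furniture and walls round the work are solid. World frame = base frame: x ahead of the robot, y to its left, z up, the work surface at z = 0. Lengths are in m, angles in rad, forces in N, time in s.
With the tool pointing down it reaches from about 0.325 to 0.9 m from the base axis. Payload 6.1 kg.
Tool frame: the origin (TCP) lies at the very end of the fingers, on their centre line; the grasp point (between the pads) lies 19 mm behind it; y points along the fingers, x is the direction in which the jaws open and shut, and the axes are right-handed (so a half turn about y gives the same grasp; the last joint's range is limited). The gripper opens to 87 mm and grips with 3 to 60 N. Pads are 19 mm wide; open, the fingers measure 117 mm over their backs; the gripper's body (75 mm by 190 mm) begins 51 mm behind the grasp point.
Start: joints at [-1.367, 0.22, 1.526, -0, 1.395, -0.126], TCP at [0.202, -0.591, 0.223] pointing down, gripper open.
Joint ranges: [-2.98, 2.98], [-0.91, 2.08], [0.09, 2.57], [-1.24, 4.39], [0.2, 2.65], [-2.68, 2.68]. Speed limits (rad/s): [2.57, 2.57, 3.01, 3.14, 3.14, 3.14].

INTERFACE

Orientations are given as a unit quaternion [w, x, y, z].
In Python, from rig import ctrl, eyes, ticket gives the robot as it stands.
- The arm moves only by the shell command python3 -m handwheel 'ROWS' [FORCE]. ROWS is a JSON object of lists of equal length, an entry for each row: "offset": the shift along the tool's x, y, z in m, a list of three; "rot": the turn, a rotation vector about the tool's x, y, z in rad, a list of three; "jaw": the finger opening in m, from 0 to 0.087. A call has 1 to 12 rows; each row is the pose to reach, as a shift and turn from the pose commanded when the call began, along the tool's axes at that moment; what a row does not reach only later rows make up. A row lasts 1/8 s, in which the tool goes at most 62.5 mm and 10.7 degrees, less where a joint would pass 70% of its speed; a pose out of reach is approached as far as the arm can. A call with a gripper value outside its range is refused whole. The fingers move at their own pace and stop on an object; FORCE is the grip in N (left out, the last holds). Time passes only in rows, so rows that repeat a pose let the fingers close. It gives the time, the measured TCP pose, the force and the opening at its end, in the units of the state.
- ctrl.get_obs(): the state, without advancing time (a new reading comes with each control period).
- eyes.snapshot(name): name is "side" or "top" or "wrist"; returns the picture (400x640x3 uint8, blue, green, red); there is no depth.
- eyes.get_calibration(name): a dict with "fx", "fy", "cx", "cy" (pixels), "world_to_cam" (4x4, takes a point from world to camera coordinates). Camera axes: x right, y up, looking along -z (the intrinsics and any distortion apply to the point x, -y, -z); pixel columns grow to the right and rows downward; lengths in m; the calibration is good to about 2 mm. A picture is of the moment at which its call begins: read the wrist's pose just before it. get_calibration takes no time and is no camera call; for the wrist camera it gives the pose at the moment of the call.
- ticket.job_done(): hands the job in, once; it reports no verdict.
The state is a dict: "t": time; "q": joint angles; "qvel": joint speeds; "joint_torque": joint torques, N m; "ee_pos": TCP position; "orientation": TCP orientation; "contact_force": force on the tool from outside, world axes, zero at the start; "ft_torque": the same for the moment, N m; "grip_width": finger opening in m.
Only numpy, scipy, OpenCV 4.12 (cv2) and the standard library are available. Lean on these libraries where they do the work, as an engineer would, in place of code of your own. Each camera call takes 0.05 s, during which the arm holds its last target. There are 200 camera calls.

## Working session

There is one attempt and no reset: what is moved stays moved. The work goes in short steps, Python scripts to look and compute and a shell command to move; the robot and the scene stay as the last step left them, time stands still between calls to the robot, and variables do not carry over. Pictures are saved under pics/ and viewed, about 8 in all and at most 12, crops included, and the job is handed in when it is done.

```bash
ls; mkdir -p pics; python3 - <<'E'
from rig import ctrl,eyes
import cv2,numpy as np
o=ctrl.get_obs();print({k:np.round(v,4).tolist() for k,v in o.items()})
for n in("side","top","wrist"):
    c=eyes.get_calibration(n);print(n,{k:np.round(v,3).tolist() for k,v in c.items()})
    cv2.imwrite(f"pics/{n}0.png",eyes.snapshot(n))
E
```

```text
pics
{'t': 0.0, 'q': [-1.3671, 0.2213, 1.5276, 0.0, 1.3947, -0.1261], 'qvel': [-0.001, -0.0003, 0.0001, 0.0003, -0.0, -0.0015], 'joint_torque': [-0.0003, -49.4621, -38.7373, 0.0699, 0.0575, -0.0001], 'ee_pos': [0.2023, -0.5907, 0.2214], 'orientation': [0.5758, -0.5748, 0.4116, -0.4106], 'contact_force': [0.092, -0.3996, 0.3823], 'ft_torque': [0.0146, -0.0374, -0.022], 'grip_width': 0.0868}
side {'fx': 375.265, 'fy': 375.265, 'cx': 324.885, 'cy': 204.271, 'world_to_cam': [[0.982, -0.186, -0.027, -0.6], [0.09, 0.342, 0.935, -0.156], [-0.165, -0.921, 0.353, -0.719], [0.0, 0.0, 0.0, 1.0]]}
top {'fx': 467.915, 'fy': 467.915, 'cx': 328.001, 'cy': 196.603, 'world_to_cam': [[0.022, -1.0, 0.0, 0.043], [0.995, 0.022, 0.095, -0.643], [-0.095, -0.002, 0.995, -1.053], [0.0, 0.0, 0.0, 1.0]]}
wrist {'fx': 320.17, 'fy': 320.17, 'cx': 315.289, 'cy': 205.473, 'world_to_cam': [[0.324, -0.946, -0.002, -0.625], [0.902, 0.309, -0.302, 0.036], [0.287, 0.097, 0.953, -0.392], [0.0, 0.0, 0.0, 1.0]]}
```

View pics/top0.png

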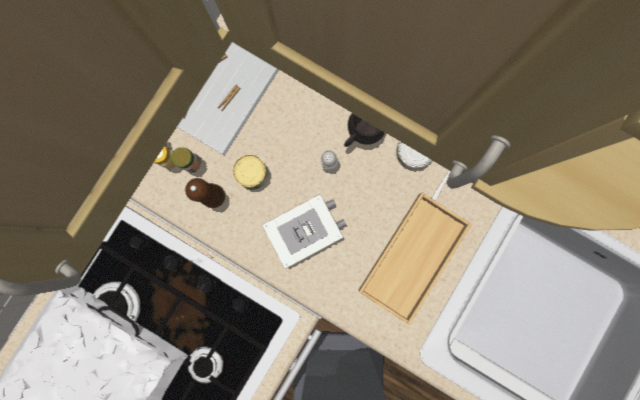

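View pics/side0.png

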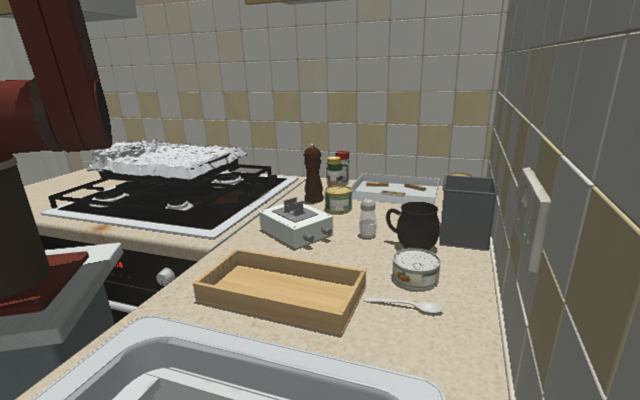

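Top view: the filter box is at about (303,231) with its stubs to the right. The tray is at about (414,257), the shaker at (329,160), the beans tin at (250,172) and the tuna tin at (412,152). The side view agrees.

```bash
cat > h.py <<'E'
import cv2,numpy as np
from rig import ctrl,eyes
def ray(c,u,v):
    W=np.array(c["world_to_cam"]);R=W[:3,:3];o=-R.T@W[:3,3]
    d=R.T@np.array([(u-c["cx"])/c["fx"],-(v-c["cy"])/c["fy"],-1.]);return o,d
def onz(c,u,v,z):
    o,d=ray(c,u,v);return o+d*(z-o[2])/d[2]
def proj(c,p):
    q=np.array(c["world_to_cam"])@np.r_[p,1.];return np.array([c["cx"]+c["fx"]*q[0]/-q[2],c["cy"]-c["fy"]*q[1]/-q[2]])
def rect(c,cnt,z):
    P=np.array([onz(c,u,v,z)[:2] for u,v in cnt.reshape(-1,2)],np.float32)
    return P,cv2.minAreaRect(P)
E
python3 - <<'E'
from h import *
im=cv2.imread("pics/top0.png");c=eyes.get_calibration("top")
hsv=cv2.cvtColor(im,cv2.COLOR_BGR2HSV)
def big(m,x0,y0,x1,y1):
    k=np.zeros_like(m);k[y0:y1,x0:x1]=m[y0:y1,x0:x1]
    cs,_=cv2.findContours(k,cv2.RETR_EXTERNAL,cv2.CHAIN_APPROX_NONE);return max(cs,key=cv2.contourArea)
print("px",hsv[240,300],hsv[205,300],hsv[257,414],hsv[230,380],hsv[232,303],hsv[215,290])
w=cv2.inRange(hsv,(0,0,200),(180,25,255))
b=big(w,250,180,345,280);P,r=rect(c,b,.05);print("box",r,cv2.boxPoints(r).round(3).tolist())
g=cv2.inRange(hsv,(0,0,90),(180,40,185))
k=big(g,272,203,332,262);P,r=rect(c,k,.053);print("cover",r)
t=cv2.inRange(hsv,(8,70,60),(25,255,255))
k=big(t,350,185,475,330);P,r=rect(c,k,.038);print("tray",r,cv2.boxPoints(r).round(3).tolist())
cr=cv2.resize(im[180:330,230:480],None,fx=3.2,fy=3.2,interpolation=cv2.INTER_CUBIC);cv2.imwrite("pics/crop0.png",cr)
E
```

```text
px [15  5 94] [ 39   8 230] [ 19  96 221] [ 18  46 215] [  0   6 174] [ 38   4 241]
box ((0.5612717270851135, 0.11368042230606079), (0.11069750785827637, 0.14962145686149597), 29.511249542236328) [[0.47600001096725464, 0.15199999511241913], [0.550000011920929, 0.020999999716877937], [0.6460000276565552, 0.07599999755620956], [0.5730000138282776, 0.20600000023841858]]
cover ((0.5604735016822815, 0.11302176117897034), (0.06954311579465866, 0.093866728246212), 29.079877853393555)
tray ((0.5073908567428589, -0.14394709467887878), (0.13761335611343384, 0.26991474628448486), 58.32472610473633) [[0.35600000619888306, -0.13199999928474426], [0.5860000252723694, -0.27300000190734863], [0.6579999923706055, -0.15600000321865082], [0.42899999022483826, -0.014999999664723873]]
```

View pics/crop0.png

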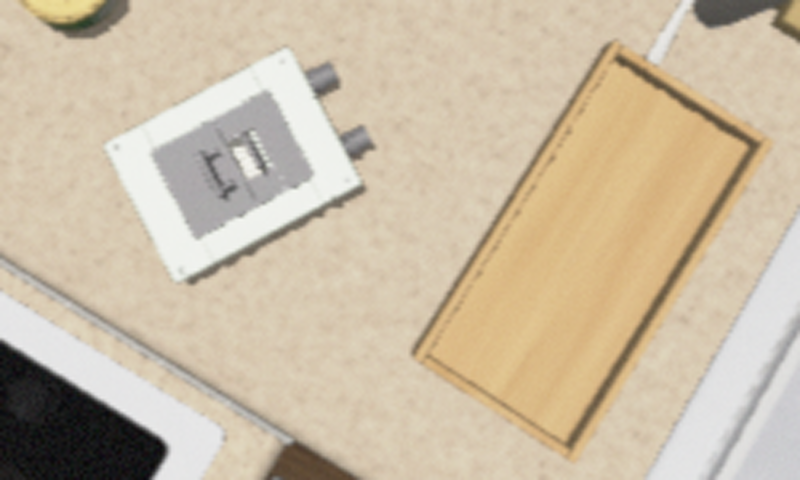

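The masks match the given sizes (box 111x150, cover 70x94, tray 138x270 mm). Next I work out the hover move.

```bash
cat >> h.py <<'E'
from scipy.spatial.transform import Rotation as Rn
def tool():
    o=ctrl.get_obs();q=o["orientation"];R=Rn.from_quat([q[1],q[2],q[3],q[0]]);return o,np.array(o["ee_pos"]),R
def goal(p,yaw):
    """offset and rotvec in tool axes to pose: y down, x at yaw (nearest half turn)"""
    o,e,R=tool();best=None
    for y in(yaw,yaw+np.pi):
        x=np.array([np.cos(y),np.sin(y),0]);yy=np.array([0,0,-1.])
        T=Rn.from_matrix(np.c_[x,yy,np.cross(x,yy)]);rv=(R.inv()*T).as_rotvec()
        if best is None or np.linalg.norm(rv)<np.linalg.norm(best[1]):best=(R.inv().apply(np.array(p)-e),rv)
        print("opt",np.degrees(y).round(1),"off mm",(R.inv().apply(np.array(p)-e)*1e3).round(1),"rv",rv.round(4),"q6",o["q"][5])
    print("toolR\n",R.as_matrix().round(3));return best
E
python3 -c "
from h import *
goal([.561,.1133,.22],np.radians(-60.6))"
```

```text
opt -60.6 off mm [-550.     2.6  567.4] rv [-0.0003 -0.1833 -0.0015] q6 -0.1260868010455267
opt 119.4 off mm [-550.     2.6  567.4] rv [ 2.3000e-03  2.9583e+00 -4.0000e-04] q6 -0.1260868010455267
toolR
 [[ 0.324 -0.     0.946]
 [-0.946  0.002  0.324]
 [-0.002 -1.     0.   ]]
```

```bash
python3 -m handwheel '{"offset":[[-0.011,-0.005,0.011],[-0.038,-0.02,0.040],[-0.072,-0.03,0.074],[-0.110,-0.03,0.113],[-0.148,-0.03,0.153],[-0.187,-0.03,0.193],[-0.225,-0.03,0.233],[-0.264,-0.03,0.272],[-0.302,-0.03,0.312],[-0.341,-0.03,0.352],[-0.380,-0.03,0.391],[-0.412,-0.03,0.425]],"rot":[[0,0,0],[0,-0.01,0],[0,-0.03,0],[0,-0.05,0],[0,-0.07,0],[0,-0.09,0],[0,-0.11,0],[0,-0.13,0],[0,-0.15,0],[0,-0.17,0],[0,-0.183,0],[0,-0.183,0]],"jaw":[0.087,0.087,0.087,0.087,0.087,0.087,0.087,0.087,0.087,0.087,0.087,0.087]}'
python3 -c "
from h import *
goal([.561,.1133,.20],np.radians(-60.6))"
```

```text
t: 1.65
ee_pos: [0.4712, -0.0611, 0.253]
orientation: [0.611, -0.611, 0.356, -0.357]
contact_force: [0.8, 0.1, -0.5]
grip_width: 0.087
opt -60.6 off mm [-107.7   53.1  163.9] rv [-0.0009  0.0012  0.0005] q6 0.7611012220830036
opt 119.4 off mm [-107.7   53.1  163.9] rv [ 7.0000e-04 -3.1404e+00  1.3000e-03] q6 0.7611012220830036
toolR
 [[ 0.492  0.001  0.871]
 [-0.871  0.     0.492]
 [ 0.    -1.     0.001]]
```

```bash
python3 -m handwheel '{"offset":[[-0.030,0.010,0.045],[-0.060,0.025,0.090],[-0.090,0.040,0.135],[-0.105,0.050,0.160],[-0.108,0.053,0.164],[-0.108,0.053,0.164]],"rot":[[0,0,0],[0,0,0],[0,0,0],[0,0,0],[0,0,0],[0,0,0]],"jaw":[0.087,0.087,0.087,0.087,0.087,0.087]}'
python3 - <<'E'
from h import *
c=eyes.get_calibration("wrist");im=eyes.snapshot("wrist");cv2.imwrite("pics/w1.png",im)
np.save("w1.npy",c,allow_pickle=True)
for p in([.561,.1133,.053],[.561,.1133,.083]):print(proj(c,p))
goal([.561,.1133,.20],np.radians(-60.6))
E
```

```text
t: 2.4
ee_pos: [0.5603, 0.1107, 0.1996]
orientation: [-0.61, 0.611, -0.357, 0.356]
contact_force: [0.6, -0.2, 0.1]
grip_width: 0.0872
[312.81634013 190.66383707]
[312.58132642 199.25427618]
opt -60.6 off mm [-2.5 -0.   1.9] rv [ 0.0001 -0.0004  0.0004] q6 1.1145076679404802
opt 119.4 off mm [-2.5 -0.   1.9] rv [-6.0000e-04  3.1412e+00  1.0000e-04] q6 1.1145076679404802
toolR
 [[ 0.491  0.     0.871]
 [-0.871 -0.     0.491]
 [ 0.    -1.    -0.   ]]
```

View pics/w1.png

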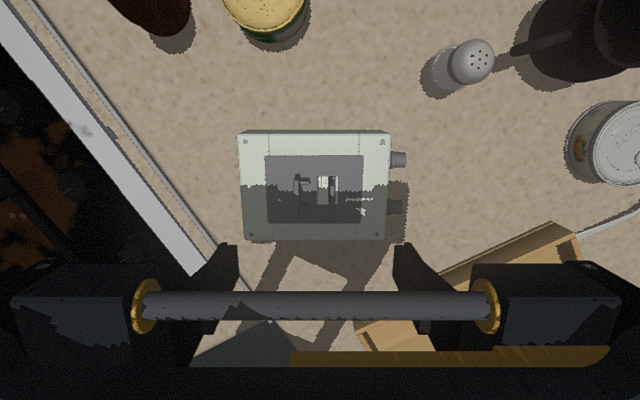

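The wrist view shows the box squarely: box top (238..390, 134..240), cover (266..362, 156..222), and the rib and tab at about x = 297 and 335. I'll refine from the edge profiles.

```bash
python3 - <<'E'
from h import *
c=np.load("w1.npy",allow_pickle=True).item();g=cv2.cvtColor(cv2.imread("pics/w1.png"),cv2.COLOR_BGR2GRAY).astype(float)
def edge(prof,lo,hi):
    d=np.abs(np.diff(cv2.GaussianBlur(prof.reshape(1,-1),(5,1),0).ravel()))[lo:hi];i=np.argmax(d)
    w=d[max(0,i-3):i+4];return lo+max(0,i-3)+(w*np.arange(len(w))).sum()/w.sum()+.5
col=lambda r0,r1:g[r0:r1].mean(0)
row=lambda c0,c1:g[:,c0:c1].mean(1)
fr=np.radians(-60.6);ux=np.array([np.cos(fr),np.sin(fr)]);uy=np.array([-ux[1],ux[0]])
def show(n,u,v,z):
    p=onz(c,u,v,z)[:2];print(n,round(u,1),round(v,1),"x'",round(p@ux*1e3,2),"y'",round(p@uy*1e3,2))
print("guess",np.array([.561,.1133])@ux*1e3,np.array([.561,.1133])@uy*1e3)
for r in(140,146,195,205,232):
    for n,lo,hi in(("boxL",230,250),("boxR",380,400)):
        show(n,edge(col(r,r+4),lo,hi),r+1.5,.05)
for r in(160,168,176,195,210):
    for n,lo,hi in(("covL",258,275),("covR",353,372)):
        show(n,edge(col(r,r+4),lo,hi),r+1.5,.053)
for k in(272,285,345,355):
    show("covT",k+1.5,edge(row(k,k+4),150,162),.053);show("covB",k+1.5,edge(row(k,k+4),214,230),.053)
for k in(250,260,300,330,370,378):
    show("boxB",k+1.5,edge(row(k,k+4),232,248),.05)
im=cv2.imread("pics/w1.png")[120:250,225:415];cv2.imwrite("pics/c1.png",cv2.resize(im,None,fx=4.2,fy=4.2,interpolation=cv2.INTER_CUBIC))
for n,x,z in(("rib",-18.5,33),("tab",18.5,33),("rib lo",-18.5,22)):print(n,proj(c,np.r_[np.array([.561,.1133])+ux*x/1e3,.05+z/1e3]))
E
```

```text
guess 176.68848097817667 544.3703433230216
boxL 247.0 141.5 x' 113.68 y' 592.25
boxR 389.4 141.5 x' 250.15 y' 592.33
boxL 237.8 147.5 x' 104.5 y' 586.54
boxR 389.4 147.5 x' 250.59 y' 586.63
boxL 240.3 196.5 x' 103.42 y' 537.43
boxR 386.4 196.5 x' 251.04 y' 537.51
boxL 241.0 206.5 x' 103.34 y' 526.82
boxR 386.2 206.5 x' 251.54 y' 526.89
boxL 243.2 233.5 x' 103.63 y' 497.08
boxR 383.6 233.5 x' 250.82 y' 497.15
covL 264.3 161.5 x' 129.79 y' 573.51
covR 363.3 161.5 x' 225.57 y' 573.57
covL 264.6 169.5 x' 129.7 y' 565.68
covR 362.9 169.5 x' 225.53 y' 565.73
covL 264.7 177.5 x' 129.42 y' 557.71
covR 362.3 177.5 x' 225.33 y' 557.77
covL 265.8 196.5 x' 129.68 y' 538.31
covR 361.8 196.5 x' 225.67 y' 538.36
covL 266.7 211.5 x' 129.82 y' 522.46
covR 360.6 211.5 x' 225.17 y' 522.51
covT 273.5 154.9 x' 138.97 y' 579.89
covB 273.5 223.0 x' 136.24 y' 509.98
covT 286.5 154.8 x' 151.46 y' 580.01
covB 286.5 223.1 x' 149.59 y' 509.87
covT 346.5 154.5 x' 209.11 y' 580.31
covB 346.5 223.1 x' 211.24 y' 509.97
covT 356.5 154.5 x' 218.72 y' 580.36
covB 356.5 223.0 x' 221.51 y' 509.99
boxB 251.5 242.5 x' 111.69 y' 486.84
boxB 261.5 243.4 x' 122.22 y' 485.83
boxB 301.5 239.4 x' 164.64 y' 490.45
boxB 331.5 239.2 x' 196.28 y' 490.61
boxB 371.5 239.3 x' 238.47 y' 490.58
boxB 379.5 239.1 x' 246.89 y' 490.82
rib [292.14927465 199.24388976]
tab [333.01223815 199.26466203]
rib lo [292.95361885 195.90448959]
```

View pics/c1.png

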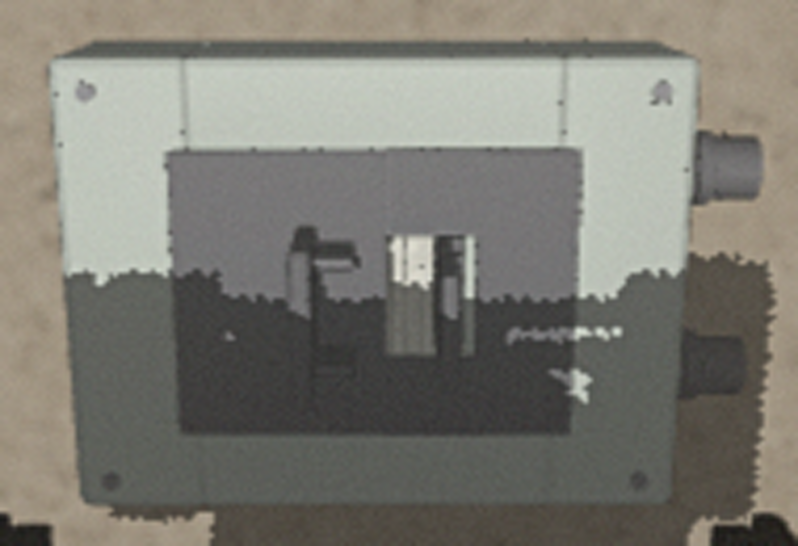

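```bash
python3 - <<'E'
from h import *
fr=np.radians(-60.5);f2=np.radians(-60.6);ux=np.array([np.cos(f2),np.sin(f2)]);uy=np.array([-ux[1],ux[0]])
p=ux*.1776+uy*.5450;print(p);goal([*p,.057],fr)
E
```

```text
[0.56199603 0.11281497]
opt -60.5 off mm [ -1.6 143.    2.6] rv [ 0.0001 -0.0022  0.0004] q6 1.1145076679404802
opt 119.5 off mm [ -1.6 143.    2.6] rv [-6.0000e-04  3.1394e+00  1.0000e-04] q6 1.1145076679404802
toolR
 [[ 0.491  0.     0.871]
 [-0.871 -0.     0.491]
 [ 0.    -1.    -0.   ]]
```

```bash
python3 -m handwheel '{"offset":[[-0.002,0.015,0.003],[-0.002,0.045,0.003],[-0.002,0.075,0.003],[-0.002,0.100,0.003],[-0.002,0.118,0.003],[-0.002,0.130,0.003],[-0.002,0.136,0.003],[-0.002,0.140,0.003],[-0.002,0.140,0.003]],"rot":[[0,-0.002,0],[0,-0.002,0],[0,-0.002,0],[0,-0.002,0],[0,-0.002,0],[0,-0.002,0],[0,-0.002,0],[0,-0.002,0],[0,-0.002,0]],"jaw":[0.08,0.075,0.07,0.065,0.06,0.055,0.052,0.050,0.050]}' 3
python3 - <<'E'
from h import *
goal([.5620,.1128,.057],np.radians(-60.5))
print(ctrl.get_obs()["contact_force"])
cv2.imwrite("pics/s2.png",cv2.resize(eyes.snapshot("side")[170:260,230:360],None,fx=5,fy=5,interpolation=cv2.INTER_CUBIC))
E
```

```text
t: 3.58
ee_pos: [0.5629, 0.1139, 0.0599]
orientation: [0.611, -0.611, 0.356, -0.356]
contact_force: [-0.7, 0.3, -0.2]
grip_width: 0.0504
opt -60.5 off mm [ 0.6  2.9 -1.3] rv [-0.0005 -0.      0.0002] q6 1.1183699897102968
opt 119.5 off mm [ 0.6  2.9 -1.3] rv [-4.0000e-04  3.1416e+00 -8.0000e-04] q6 1.1183699897102968
toolR
 [[ 0.492  0.001  0.87 ]
 [-0.87   0.     0.492]
 [ 0.    -1.     0.   ]]
[-0.6765747   0.33056183 -0.19480158]
```

View pics/s2.png

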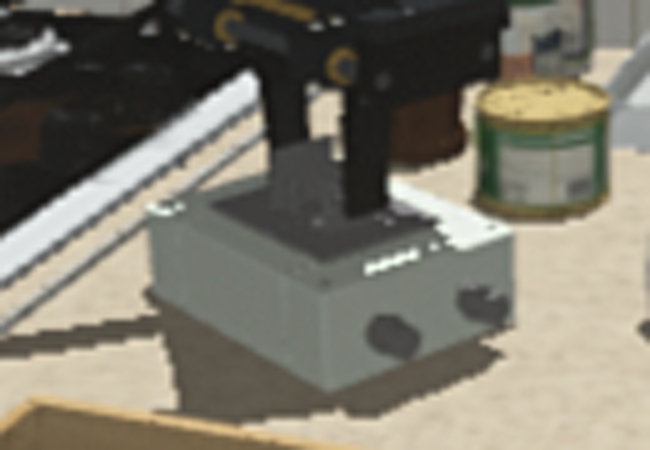

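The fingers straddle the handle. I lower 3 mm and close slowly at 3 N.

```bash
python3 -m handwheel '{"offset":[[0,0.002,-0.001],[0,0.003,-0.001],[0,0.003,-0.001],[0,0.003,-0.001],[0,0.003,-0.001],[0,0.003,-0.001],[0,0.003,-0.001],[0,0.003,-0.001],[0,0.003,-0.001]],"rot":[[0,0,0],[0,0,0],[0,0,0],[0,0,0],[0,0,0],[0,0,0],[0,0,0],[0,0,0],[0,0,0]],"jaw":[0.048,0.046,0.044,0.042,0.041,0.040,0.0395,0.039,0.0385]}' 3
python3 -m handwheel '{"offset":[[0,0,0],[0,0,0],[0,0,0],[0,0,0],[0,0,0],[0,0,0]],"rot":[[0,0,0],[0,0,0],[0,0,0],[0,0,0],[0,0,0],[0,0,0]],"jaw":[0.038,0.0375,0.037,0.0365,0.036,0.0355]}' 3
python3 -c "
from h import *
o,e,R=tool();print(R.inv().apply(o['contact_force']).round(2),o['grip_width'])"
```

```text
t: 4.75
ee_pos: [0.5617, 0.1134, 0.0565]
orientation: [0.611, -0.611, 0.356, -0.356]
contact_force: [0.1, 1.0, 0.0]
grip_width: 0.0388
t: 5.5
ee_pos: [0.5617, 0.1135, 0.0566]
orientation: [0.611, -0.611, 0.356, -0.356]
contact_force: [-0.7, 0.3, 0.6]
grip_width: 0.0365
[-0.6  -0.57 -0.41] 0.03648340523854069
```

```bash
python3 -m handwheel '{"offset":[[0,0,0],[0,0,0],[0,0,0],[0,0,0],[0,0,0],[0,0,0],[0,0,0],[0,0,0]],"rot":[[0,0,0],[0,0,0],[0,0,0],[0,0,0],[0,0,0],[0,0,0],[0,0,0],[0,0,0]],"jaw":[0.036,0.0355,0.035,0.0345,0.034,0.0335,0.033,0.0325]}' 6
python3 -c "
from h import *
o,e,R=tool();print(R.inv().apply(o['contact_force']).round(2),o['grip_width'])"
python3 -m handwheel '{"offset":[[0,0,0],[0,0,0],[0,0,0],[0,0,0],[0,0,0],[0,0,0]],"rot":[[0,0,0],[0,0,0],[0,0,0],[0,0,0],[0,0,0],[0,0,0]],"jaw":[0.033,0.0325,0.032,0.0315,0.031,0.0305]}' 8
python3 -c "
from h import *
o,e,R=tool();print(R.inv().apply(o['contact_force']).round(2),o['grip_width'])"
```

```text
t: 6.5
ee_pos: [0.5617, 0.1134, 0.0565]
orientation: [0.611, -0.611, 0.356, -0.356]
contact_force: [-1.6, 1.5, 0.7]
grip_width: 0.0343
[-2.14 -0.74 -0.68] 0.034314468701909046
t: 7.25
ee_pos: [0.5617, 0.1135, 0.0565]
orientation: [0.611, -0.611, 0.356, -0.356]
contact_force: [-2.0, 4.7, 2.1]
grip_width: 0.0343
[-5.09 -2.12  0.59] 0.034265893379879085
```

The squeeze stalled and the lateral force rose to -5 N. The jaws close symmetrically, so the rib side pushes the cover to +x. I shift the tool to -x to relieve that.

```bash
python3 -m handwheel '{"offset":[[-0.0005,0,0],[-0.001,0,0],[-0.0015,0,0],[-0.002,0,0],[-0.002,0,0]],"rot":[[0,0,0],[0,0,0],[0,0,0],[0,0,0],[0,0,0]],"jaw":[0.0335,0.033,0.0325,0.0320,0.0315]}' 8
python3 -c "
from h import *
o,e,R=tool();print(R.inv().apply(o['contact_force']).round(2),R.inv().apply(e).round(5),o['grip_width'])"
```

```text
t: 7.88
ee_pos: [0.561, 0.1147, 0.0566]
orientation: [-0.611, 0.611, -0.356, 0.357]
contact_force: [0.1, -0.4, -0.3]
grip_width: 0.0317
[ 0.42  0.33 -0.09] [ 0.17633 -0.05635  0.54483] 0.03169130741355226
```

Balanced. Now a gentle lift test of 2 mm.

```bash
python3 -m handwheel '{"offset":[[0,-0.0005,0],[0,-0.001,0],[0,-0.0015,0],[0,-0.002,0],[0,-0.002,0]],"rot":[[0,0,0],[0,0,0],[0,0,0],[0,0,0],[0,0,0]],"jaw":[0.0315,0.0315,0.0315,0.0315,0.0315]}' 8
python3 -c "
from h import *
o,e,R=tool();print(R.inv().apply(o['contact_force']).round(2),R.inv().apply(e).round(5),o['grip_width'])"
```

```text
t: 8.5
ee_pos: [0.5608, 0.1152, 0.0586]
orientation: [0.611, -0.611, 0.356, -0.356]
contact_force: [-0.8, 0.7, -1.6]
grip_width: 0.0324
[-1.01  1.64 -0.37] [ 0.17586 -0.05854  0.54481] 0.032350769197738126
```

```bash
python3 -m handwheel '{"offset":[[0,-0.0005,0],[0,-0.001,0],[0,-0.001,0]],"rot":[[0,0,0],[0,0,0],[0,0,0]],"jaw":[0.0315,0.0315,0.0315]}' 8
python3 -c "
from h import *
o,e,R=tool();print(R.inv().apply(o['contact_force']).round(2),R.inv().apply(e).round(5),o['grip_width'])"
```

```text
t: 8.88
ee_pos: [0.5605, 0.1152, 0.0594]
orientation: [-0.611, 0.611, -0.356, 0.356]
contact_force: [-0.7, -0.4, -2.6]
grip_width: 0.0317
[ 0.03  2.59 -0.78] [ 0.17564 -0.05963  0.54461] 0.03170062501715808
```

```bash
python3 -m handwheel '{"offset":[[0,-0.0005,0],[0,-0.001,0],[0,-0.001,0]],"rot":[[0,0,0],[0,0,0],[0,0,0]],"jaw":[0.0315,0.0315,0.0315]}' 8
python3 -c "
from h import *
o,e,R=tool();print(R.inv().apply(o['contact_force']).round(2),R.inv().apply(e).round(5),o['grip_width'])
im=eyes.snapshot('wrist');cv2.imwrite('pics/w3.png',cv2.resize(im[120:330,200:430],None,fx=3,fy=3,interpolation=cv2.INTER_CUBIC))
im=eyes.snapshot('side');cv2.imwrite('pics/s3.png',cv2.resize(im[170:260,230:360],None,fx=5,fy=5,interpolation=cv2.INTER_CUBIC))
a=cv2.imread('pics/s3.png');b=cv2.imread('pics/w3.png')
h=480;cv2.imwrite('pics/m3.png',cv2.resize(np.hstack([cv2.resize(a,(420,300)),cv2.resize(b,(330,300))]),None,fx=1,fy=1))"
```

```text
t: 9.25
ee_pos: [0.5605, 0.1153, 0.0604]
orientation: [-0.611, 0.611, -0.356, 0.356]
contact_force: [-0.4, 1.7, -2.6]
grip_width: 0.0319
[-1.73  2.59  0.46] [ 0.17557 -0.06076  0.54459] 0.03188026077894195
```

View pics/s3.png

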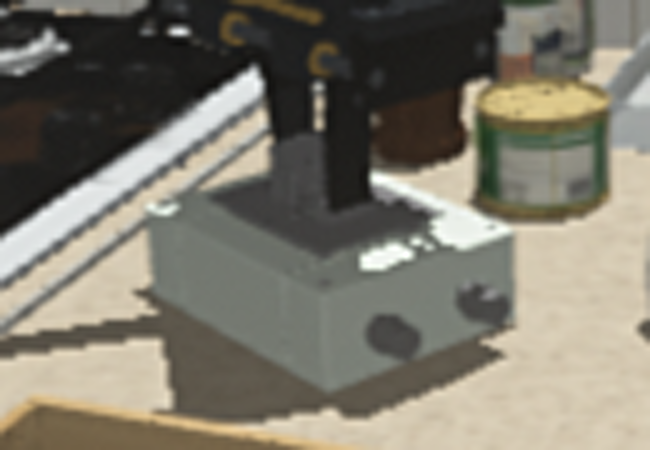

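The cover's near corner moved up about 2 px (roughly 4 mm) and the load is steady at about 2.6 N, so the hook seems free. I continue slowly.

```bash
python3 -m handwheel '{"offset":[[0,-0.0015,0],[0,-0.003,0],[0,-0.0045,0],[0,-0.006,0],[0,-0.006,0]],"rot":[[0,0,0],[0,0,0],[0,0,0],[0,0,0],[0,0,0]],"jaw":[0.031,0.031,0.031,0.031,0.031]}' 8
python3 -c "
from h import *
o,e,R=tool();print(R.inv().apply(o['contact_force']).round(2),R.inv().apply(e).round(5),o['grip_width'])"
python3 -m handwheel '{"offset":[[0,-0.002,0],[0,-0.005,0],[0,-0.009,0],[0,-0.014,0],[0,-0.020,0],[0,-0.020,0]],"rot":[[0,0,0],[0,0,0],[0,0,0],[0,0,0],[0,0,0],[0,0,0]],"jaw":[0.031,0.031,0.031,0.031,0.031,0.031]}' 8
python3 -c "
from h import *
o,e,R=tool();print(R.inv().apply(o['contact_force']).round(2),R.inv().apply(e).round(5),o['grip_width'])
im=eyes.snapshot('side');cv2.imwrite('pics/s4.png',cv2.resize(im[150:260,230:360],None,fx=5,fy=5,interpolation=cv2.INTER_CUBIC))"
```

```text
t: 9.98
ee_pos: [0.5616, 0.1149, 0.0673]
orientation: [0.611, -0.611, 0.356, -0.357]
contact_force: [-0.6, -0.3, -1.3]
grip_width: 0.0327
[-0.08  1.32 -0.7 ] [ 0.17659 -0.0663   0.54547] 0.03265405695390466
t: 10.72
ee_pos: [0.5614, 0.1152, 0.0874]
orientation: [0.611, -0.61, 0.356, -0.357]
contact_force: [0.0, 0.6, -0.9]
grip_width: 0.032
[-0.48  0.92  0.33] [ 0.1762  -0.08654  0.54549] 0.03201108935699991
```

View pics/s4.png

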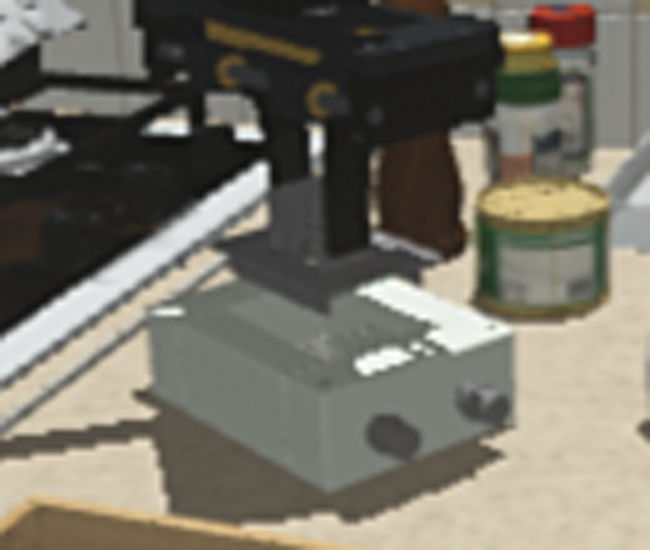

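The cover hangs free and level in the gripper. I compute the transfer to the tray.

```bash
python3 -m handwheel '{"offset":[[0,-0.020,0],[0,-0.05,0],[0,-0.075,0],[0,-0.08,0],[0,-0.08,0]],"rot":[[0,0,0],[0,0,0],[0,0,0],[0,0,0],[0,0,0]],"jaw":[0.031,0.031,0.031,0.031,0.031]}' 8
python3 -c "
from h import *
print(ctrl.get_obs()['grip_width'])
goal([.507,-.144,.13],np.radians(-31.6))"
```

```text
t: 11.4
ee_pos: [0.5608, 0.1152, 0.1669]
orientation: [0.611, -0.611, 0.356, -0.356]
contact_force: [0.1, -0.3, -1.4]
grip_width: 0.0321
0.0320947705770909
opt -31.6 off mm [ 199.1   36.8 -174.5] rv [-5.000e-04 -5.044e-01  4.000e-04] q6 1.120799787846611
opt 148.4 off mm [ 199.1   36.8 -174.5] rv [-6.0000e-04  2.6372e+00 -7.0000e-04] q6 1.120799787846611
toolR
 [[ 0.492  0.001  0.87 ]
 [-0.87   0.     0.492]
 [ 0.    -1.     0.001]]
```

```bash
python3 -m handwheel '{"offset":[[0.007,0,-0.006],[0.024,0,-0.021],[0.048,0,-0.042],[0.074,0,-0.065],[0.100,0,-0.088],[0.126,0,-0.110],[0.150,0.005,-0.131],[0.172,0.015,-0.151],[0.188,0.025,-0.165],[0.196,0.033,-0.172],[0.199,0.037,-0.1745],[0.199,0.037,-0.1745]],"rot":[[0,-0.02,0],[0,-0.06,0],[0,-0.12,0],[0,-0.19,0],[0,-0.26,0],[0,-0.33,0],[0,-0.39,0],[0,-0.44,0],[0,-0.48,0],[0,-0.5,0],[0,-0.504,0],[0,-0.504,0]],"jaw":[0.031,0.031,0.031,0.031,0.031,0.031,0.031,0.031,0.031,0.031,0.031,0.031]}' 8
python3 -c "
from h import *
im=eyes.snapshot('side');cv2.imwrite('pics/s5.png',cv2.resize(im[130:340,180:400],None,fx=2.8,fy=2.8,interpolation=cv2.INTER_CUBIC))
goal([.507,-.144,.029],np.radians(-31.6))"
```

```text
t: 12.9
ee_pos: [0.5061, -0.1439, 0.1287]
orientation: [0.68, -0.68, 0.194, -0.192]
contact_force: [0.2, 0.4, -2.1]
grip_width: 0.0325
opt -31.6 off mm [  0.6 100.2  -0. ] rv [-0.     -0.0006 -0.001 ] q6 0.12569942411198398
opt 148.4 off mm [  0.6 100.2  -0. ] rv [ 1.500e-03  3.141e+00 -0.000e+00] q6 0.12569942411198398
toolR
 [[ 0.851 -0.001  0.525]
 [-0.525  0.001  0.851]
 [-0.001 -1.     0.   ]]
```

View pics/s5.png

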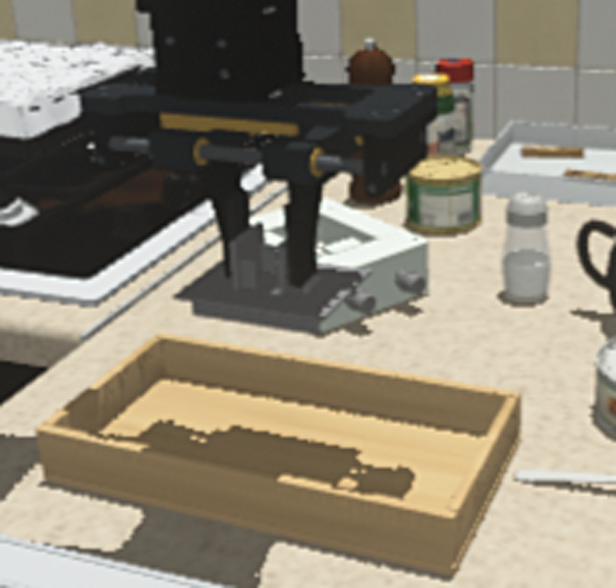

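The cover is level and aligned with the tray. I descend to just above the expected contact.

```bash
python3 -m handwheel '{"offset":[[0.0005,0.010,0],[0.0005,0.030,0],[0.0005,0.055,0],[0.0005,0.075,0],[0.0005,0.086,0],[0.0005,0.092,0],[0.0005,0.095,0],[0.0005,0.095,0]],"rot":[[0,0,0],[0,0,0],[0,0,0],[0,0,0],[0,0,0],[0,0,0],[0,0,0],[0,0,0]],"jaw":[0.031,0.031,0.031,0.031,0.031,0.031,0.031,0.031]}' 8
python3 -m handwheel '{"offset":[[0,0.001,0],[0,0.002,0],[0,0.003,0],[0,0.004,0],[0,0.005,0],[0,0.005,0]],"rot":[[0,0,0],[0,0,0],[0,0,0],[0,0,0],[0,0,0],[0,0,0]],"jaw":[0.031,0.031,0.031,0.031,0.031,0.031]}' 8
python3 -c "
from h import *
o,e,R=tool();print(np.round(o['contact_force'],2),e,o['grip_width'])"
```

```text
t: 13.95
ee_pos: [0.5077, -0.1444, 0.0349]
orientation: [-0.68, 0.68, -0.192, 0.193]
contact_force: [-0.6, -0.3, -1.2]
grip_width: 0.0321
t: 14.7
ee_pos: [0.5072, -0.1442, 0.0294]
orientation: [0.68, -0.68, 0.193, -0.193]
contact_force: [0.2, -0.1, -1.8]
grip_width: 0.0324
[ 0.2  -0.1  -1.84] [ 0.50719253 -0.14417036  0.0294028 ] 0.03241706491799408
```

```bash
for i in 1; do python3 -m handwheel '{"offset":[[0,0.0005,0],[0,0.001,0],[0,0.0015,0],[0,0.002,0],[0,0.002,0]],"rot":[[0,0,0],[0,0,0],[0,0,0],[0,0,0],[0,0,0]],"jaw":[0.031,0.031,0.031,0.031,0.031]}' 8; done
python3 -m handwheel '{"offset":[[0,0.0005,0],[0,0.001,0],[0,0.001,0]],"rot":[[0,0,0],[0,0,0],[0,0,0]],"jaw":[0.031,0.031,0.031]}' 8
```

```text
t: 15.32
ee_pos: [0.5072, -0.1442, 0.0275]
orientation: [0.68, -0.68, 0.193, -0.193]
contact_force: [0.2, 0.2, -1.1]
grip_width: 0.0323
t: 15.7
ee_pos: [0.5073, -0.1442, 0.0265]
orientation: [0.68, -0.68, 0.193, -0.193]
contact_force: [0.6, -0.3, -1.2]
grip_width: 0.0323
```

```bash
python3 -m handwheel '{"offset":[[0,0.0005,0],[0,0.001,0],[0,0.001,0]],"rot":[[0,0,0],[0,0,0],[0,0,0]],"jaw":[0.031,0.031,0.031]}' 8
python3 -m handwheel '{"offset":[[0,0.0005,0],[0,0.001,0],[0,0.001,0]],"rot":[[0,0,0],[0,0,0],[0,0,0]],"jaw":[0.031,0.031,0.031]}' 8
```

```text
t: 16.08
ee_pos: [0.5072, -0.1442, 0.0255]
orientation: [0.68, -0.68, 0.193, -0.193]
contact_force: [0.4, -0.2, -0.9]
grip_width: 0.0323
t: 16.45
ee_pos: [0.5076, -0.1444, 0.025]
orientation: [-0.68, 0.68, -0.192, 0.193]
contact_force: [-1.2, 1.1, 3.8]
grip_width: 0.0325
```

Contact at z = 0.025, as expected. I release slowly, then rise.

```bash
python3 -m handwheel '{"offset":[[0,0,0],[0,0,0],[0,0,0],[0.0005,0,0],[0.001,0,0],[0.0015,0,0],[0.002,0,0],[0.002,0,0],[0.002,0,0],[0.002,0,0],[0.002,0,0],[0.002,0,0]],"rot":[[0,0,0],[0,0,0],[0,0,0],[0,0,0],[0,0,0],[0,0,0],[0,0,0],[0,0,0],[0,0,0],[0,0,0],[0,0,0],[0,0,0]],"jaw":[0.0325,0.033,0.034,0.035,0.036,0.037,0.039,0.042,0.046,0.050,0.054,0.055]}' 8
python3 -m handwheel '{"offset":[[0,-0.003,0],[0,-0.010,0],[0,-0.025,0],[0,-0.045,0],[0,-0.075,0],[0,-0.11,0],[0,-0.14,0],[0,-0.16,0],[0,-0.16,0]],"rot":[[0,0,0],[0,0,0],[0,0,0],[0,0,0],[0,0,0],[0,0,0],[0,0,0],[0,0,0],[0,0,0]],"jaw":[0.055,0.055,0.055,0.055,0.055,0.055,0.055,0.055,0.055]}'
python3 -c "
from h import *
a=eyes.snapshot('side')[160:340,180:460];b=eyes.snapshot('top')[120:330,220:480];w=eyes.snapshot('wrist')
f=lambda i,w,h:cv2.resize(i,(w,h),interpolation=cv2.INTER_CUBIC)
cv2.imwrite('pics/end.png',np.vstack([f(a,466,300),f(w,466,290)]))
cv2.imwrite('pics/top_end.png',b)"
```

```text
t: 17.95
ee_pos: [0.509, -0.1453, 0.0246]
orientation: [0.68, -0.68, 0.193, -0.193]
contact_force: [0.4, -0.0, -0.0]
grip_width: 0.0543
t: 19.08
ee_pos: [0.5105, -0.1459, 0.1876]
orientation: [-0.68, 0.681, -0.191, 0.195]
contact_force: [0.7, -0.2, -0.9]
grip_width: 0.0553
```

View pics/end.png

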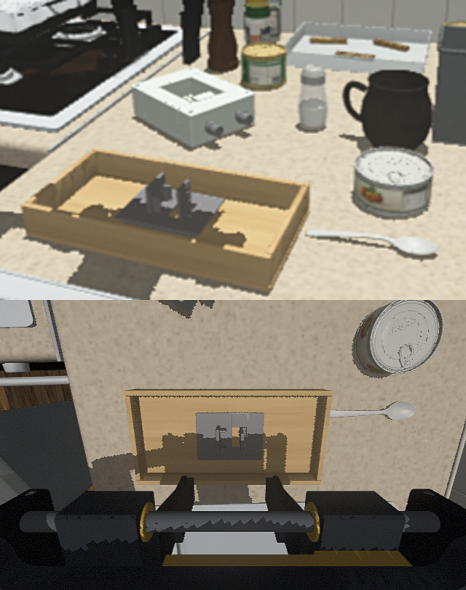

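The cover stands flat in the middle of the tray with its handle up, and the gripper is clear. The box, shaker and tins are where they were, so I hand the job in.

```bash
python3 -c "
from rig import ticket
print(ticket.job_done())"
```

```text
the job is handed in; nothing more can be done
None
```

The cover is off the filter box and lies flat in the middle of the tray, handle up. I handed the job in at about 19 s of robot time.

- **Squeeze:** I closed on the handle slowly at 3 N, then 6 N, then 8 N. The tab let go with the grip set to 8 N. During the 8 N squeeze the closing jaws pushed the cover sideways with about 5 N, under the 15 N limit. I shifted the tool 2 mm to relieve that before lifting.
- **Lift:** The upward pull stayed under about 3 N while the cover came off.
- **Placing:** I lowered the cover until it touched the tray floor with about 4 N, at the expected height, then opened the jaws gradually and moved up.

My last side and wrist pictures showed the cover flat in the tray, the gripper clear, and the tins and salt shaker looking undisturbed; I did not measure their positions again. No check failed. The top and wrist cameras differed by about 1 mm on where the cover was, and I used the wrist view.

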